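Load the lacquer shaker, set its timer and start it

ROBOT

A 7-joint arm with a two-finger parallel gripper is mounted at the origin on the work surface. World frame = base frame: x ahead of the robot, y to its left, z up, the work surface at z = 0. Lengths are in m, angles in rad, forces in N, time in s.
With the tool pointing down it reaches from about 0.4 to 0.925 m from the base axis. Payload 5.6 kg.
Tool frame: the origin (TCP) lies midway between the tips of the shut fingers; the grasp point (between the pads) lies 19 mm behind it; y points along the fingers, x is the direction in which the jaws open and shut, and the axes are right-handed (so a half turn about y gives the same grasp; the last joint's range is limited). The gripper opens to 85 mm and grips with 20 to 120 N. Pads are 22 mm wide; open, the fingers measure 114 mm over their backs; the gripper's body (76 mm by 85 mm) begins 54 mm behind the grasp point. The pads swing forward as they close: fully open they stand 13 mm farther back than shut.
Start: joints at [-1.205, 0.468, -0.012, 1.603, 0.006, 1.071, -0.056], TCP at [0.258, 0.596, 0.231] pointing down, gripper open.
Joint ranges: [-2.53, 2.53], [-0.31, 2.02], [-1.57, 1.55], [0.28, 2.44], [-1.29, 4.43], [0.15, 1.84], [-2.92, 2.92]. Speed limits (rad/s): [2.57, 2.57, 3.14, 3.14, 3.14, 3.14, 3.14].

INTERFACE

Orientations are given as a rotation vector (axis times angle).
In Python, from station import env, vision, job gives the robot as it stands.
- The arm moves only by the shell command python3 -m inch 'ROWS'. ROWS is JSON, a list of rows, each a list of 7 numbers: the turn, a rotation vector about the tool's x, y, z in units of 5 degrees (1.0 is 5 degrees), then the shift along the tool's x, y, z in units of 60 mm (1.0 is 60 mm), then the finger opening in mm, from 0 to 85.4. A call has 1 to 20 rows; each row shifts and turns the pose as measured when the row begins, along the tool's axes as they then stand; what a row does not reach is not made up. A row lasts 1/8 s, in which the tool goes at most 62.5 mm and 10.7 degrees, less where a joint would pass 70% of its speed; a pose out of reach is approached as far as the arm can. A call is refused whole if a number of a shift passes 1 or a number of a turn 1, either way. A call with a gripper value outside its range is refused whole. The fingers move at their own pace and stop on an object; the grip force is fixed at half the most. Time passes only in rows, so rows that do not move let the fingers close. It gives the time, the measured TCP pose, the force and the opening at its end, in the units of the state.
- env.read_state(): the state, without advancing time (a new reading comes with each control period).
- vision.snapshot(name): name is "scene" or "top" or "wrist"; returns the picture (420x560x3 uint8, red, green, blue); there is no depth.
- vision.camera_model(name): a dict with "fovy" (degrees; the focal length in pixels is half the picture's height over the tangent of half this angle, whatever the lens; pixels are square), "cx", "cy" (the principal point, pixels), "rvec" (rotation vector, rad) and "tvec" (3), from world to camera coordinates, as OpenCV has them. Camera axes: x right, y down, z forward; pixel columns grow to the right and rows downward; lengths in m; the calibration is good to about 2 mm. A picture is of the moment at which its call begins: read the wrist's pose just before it. camera_model takes no time and is no camera call; for the wrist camera it gives the pose at the moment of the call.
- job.sign_off(): hands the job in, once; it reports no verdict.
The state is a dict: "t": time; "qpos": joint angles; "joint_vel": joint speeds; "effort": joint torques, N m; "eef_pos": TCP position; "tcp_rot": TCP orientation; "contact_force": force on the tool from outside, world axes, zero at the start; "moment": the same for the moment, N m; "finger_gap": finger opening in m.
Only numpy, scipy, OpenCV 4.12 (cv2) and the standard library are available. Lean on these libraries where they do the work, as an engineer would, in place of code of your own. Each camera call takes 0.05 s, during which the arm holds its last target. There are 200 camera calls.

TASK

Set every lacquer bottle down upright in the crate on the shaker, one to a cell and without dropping any, and turn the timer wheel until the three-pip sector is centred in its window. Only then swing the red guard fully back so that it stays up, flip the start toggle beneath it to the back, and let the guard down again until it is shut, leaving the toggle on. Do not disturb the carved blank, the ink pot or the mallet.

Things in the scene. Friction and masses are not known exactly. Their poses are not given: they have to be found in the camera images.
- bottle0: Amber glass lacquer bottle with a paper label and a tall black screw cap, standing on the bench (may be absent: then None). Round, 108 mm tall: body 60 mm diameter up to 64 mm, shoulder to 78 mm, cap 36 mm diameter from 78 to 108 mm. About 0.24 kg, heavy foot, fill varies. Origin at the centre of its underside, z up along its axis.
- bottle1: Amber glass lacquer bottle with a paper label and a tall black screw cap, standing on the bench (may be absent: then None). Round, 108 mm tall: body 60 mm diameter up to 64 mm, shoulder to 78 mm, cap 36 mm diameter from 78 to 108 mm. About 0.24 kg, heavy foot, fill varies. Origin at the centre of its underside, z up along its axis.
- bottle2: Amber glass lacquer bottle with a paper label and a tall black screw cap, standing on the bench (may be absent: then None). Round, 108 mm tall: body 60 mm diameter up to 64 mm, shoulder to 78 mm, cap 36 mm diameter from 78 to 108 mm. About 0.24 kg, heavy foot, fill varies. Origin at the centre of its underside, z up along its axis.
- bottle3: Amber glass lacquer bottle with a paper label and a tall black screw cap, standing on the bench (may be absent: then None). Round, 108 mm tall: body 60 mm diameter up to 64 mm, shoulder to 78 mm, cap 36 mm diameter from 78 to 108 mm. About 0.24 kg, heavy foot, fill varies. Origin at the centre of its underside, z up along its axis.
- bottle4: Amber glass lacquer bottle with a paper label and a tall black screw cap, standing on the bench (may be absent: then None). Round, 108 mm tall: body 60 mm diameter up to 64 mm, shoulder to 78 mm, cap 36 mm diameter from 78 to 108 mm. About 0.24 kg, heavy foot, fill varies. Origin at the centre of its underside, z up along its axis.
- bottle5: Amber glass lacquer bottle with a paper label and a tall black screw cap, standing on the bench (may be absent: then None). Round, 108 mm tall: body 60 mm diameter up to 64 mm, shoulder to 78 mm, cap 36 mm diameter from 78 to 108 mm. About 0.24 kg, heavy foot, fill varies. Origin at the centre of its underside, z up along its axis.
- shaker: Grey bench shaker, bolted down, 210 mm (x) by 495 mm (y): a low drive with an aluminium platform and a bottle crate on the left (+y), a 100 mm high console on the right (-y). Origin at the centre of its underside on the bench, z up, front faces its own -x; it may be turned a little.
- cell0 (a point): Centre of the floor of the front row, right column cell of the open grey crate (158 x 235 mm, 2 rows by 3), 62 mm above the bench. Cell about 73 x 73 mm between 4 mm walls; outer walls rise 66 mm above the floor, dividers 62 mm. A bottle standing in the cell has its origin within about 10 mm of this point.
- cell1 (a point): Centre of the floor of the front row, middle column cell of the open grey crate (158 x 235 mm, 2 rows by 3), 62 mm above the bench. Cell about 73 x 73 mm between 4 mm walls; outer walls rise 66 mm above the floor, dividers 62 mm. A bottle standing in the cell has its origin within about 10 mm of this point.
- cell2 (a point): Centre of the floor of the front row, left column cell of the open grey crate (158 x 235 mm, 2 rows by 3), 62 mm above the bench. Cell about 73 x 73 mm between 4 mm walls; outer walls rise 66 mm above the floor, dividers 62 mm. A bottle standing in the cell has its origin within about 10 mm of this point.
- cell3 (a point): Centre of the floor of the back row, right column cell of the open grey crate (158 x 235 mm, 2 rows by 3), 62 mm above the bench. Cell about 73 x 73 mm between 4 mm walls; outer walls rise 66 mm above the floor, dividers 62 mm. A bottle standing in the cell has its origin within about 10 mm of this point.
- cell4 (a point): Centre of the floor of the back row, middle column cell of the open grey crate (158 x 235 mm, 2 rows by 3), 62 mm above the bench. Cell about 73 x 73 mm between 4 mm walls; outer walls rise 66 mm above the floor, dividers 62 mm. A bottle standing in the cell has its origin within about 10 mm of this point.
- cell5 (a point): Centre of the floor of the back row, left column cell of the open grey crate (158 x 235 mm, 2 rows by 3), 62 mm above the bench. Cell about 73 x 73 mm between 4 mm walls; outer walls rise 66 mm above the floor, dividers 62 mm. A bottle standing in the cell has its origin within about 10 mm of this point.
- window (a point): Centre of the square window (30 x 32 mm, dark frame) in the aluminium cover plate over the timer wheel, on its front (-x) side, 42 mm from the wheel's axis; one sector of the wheel shows in it.
- timer_wheel (a joint): Turn of the timer wheel, rad, growing clockwise seen from above; stops at 0 and 5.236. The black disc under the plate has six equal sectors marked with white pips: the sector with k pips (k = 0 to 5) is centred in the window at k x 1.047 rad, so 3 pips at 3.14. It stays where it is left; needs about 0.05 N m.
- wheel_knob (a point): In the timer wheel's bar knob, on the vertical axis, 135 mm above the bench, 9 mm below the knob's top. Bar 50 mm long, 14 mm thick, 28 mm tall; its underside is 6 mm above the cover plate (plate top 110 mm above the bench). The frame turns with the wheel; x lies along the bar, which lies along the shaker's x when the wheel reads 0 or 3.14.
- guard (a joint): Opening of the red switch guard, rad: 0 shut, 1.92 fully back. Its hinge is at the back (+x) end, so its front end swings up and back, away from the robot. A return spring and its weight drop it shut when it is let go below about 1.2 rad; laid back beyond about 1.45 rad it falls to the fully open stop and stays up.
- guard_grip (a point): Point in the guard midway between its upright sides, 65 mm ahead of the hinge and 35 mm above it when shut; moves with it. Box cover, open below, 84 mm long, 36 mm wide (y), 48 mm high, 14 mm lip in front; shut, its top is 172 mm above the bench. Pedestal 44 mm wide. Can be pinched across its sides (closing along the hinge line) and swung between the fingers with about 1 N.
- guard_hinge (a point): Middle of the guard's hinge line, 124 mm above the bench; the hinge line is the point's y axis. The point turns with the guard.
- toggle (a joint): Tilt of the steel start toggle under the guard, rad: 0 off (leaning to the front, -x), 0.9 on (leaning to the back, +x). It stays where it is left, so push it right over; about 1 N at the tip.
- toggle_tip (a point): Centre of the ball (12 mm diameter) at the toggle's tip. The lever is 34 mm long from its pivot to this point; the pivot is 43 mm in front of the guard's hinge at the same height, so the tip is 155 mm above the bench and 15 mm in front of the pivot when off, 15 mm behind it when on.
- slab: Bystander: round carved wooden blank, 160 mm diameter, 28 mm thick. Origin at the centre of its underside.
- inkpot: Bystander: small dark ink pot, 62 mm diameter, 26 mm tall. Origin at the centre of its underside.
- mallet: Bystander: wooden mallet lying on the bench, 270 mm long, head 64 mm diameter. Origin on the bench at about the middle of the head.
Not all that is in view belongs to the job. Leave any purple look-alike of the bottle3 alone.

How it is judged:
By the outcome, as a careful person would: the job done as asked, in the order asked, and still so for the second after the job is handed in, with the robot touching nothing.
Of bottle0, bottle1, bottle2, bottle3, bottle4, bottle5 only 3 to 5 are there at a start; the rules pass over those that are not, and their reading is None.
At some moment in a run one of bottle0, bottle1, bottle2, bottle3, bottle4, bottle5 may be knocked a few centimetres aside while the robot is not near it.
It also fails if it takes over 210 s, if anything falls off the work surface, if the arm or the gripper's body presses on something with over 40 N, if the wrist force passes 120 N, or if a joint passes its speed limit or range.

## Working session

There is one attempt and no reset: what is moved stays moved. The work goes in short steps, Python scripts to look and compute and a shell command to move; the robot and the scene stay as the last step left them, time stands still between calls to the robot, and variables do not carry over. Pictures are saved under pics/ and viewed, about 12 in all and at most 16, crops included, and the job is handed in when it is done.

```bash
ls; mkdir -p pics; python3 - <<'E'
from station import env,vision
import cv2
s=env.read_state();print(s)
for n in("scene","top","wrist"):
    m=vision.camera_model(n);print(n,m)
    cv2.imwrite(f"pics/{n}0.png",vision.snapshot(n)[:,:,::-1])
E
```

```text
pics
{'t': 0.0, 'qpos': array([-1.2049953 ,  0.46838395, -0.01159815,  1.60367366,  0.00598234,
        1.07139881, -0.05633634]), 'joint_vel': array([ 3.89324222e-04,  9.07458894e-04, -1.53443525e-03,  8.34981089e-04,
        4.97668860e-04, -7.49840013e-04, -7.62097032e-05]), 'effort': array([-1.65962228e-04, -5.32398355e+01,  2.12407520e-02, -2.51306731e+01,
        1.14351895e-02,  7.95100437e-03,  8.84009239e-06]), 'eef_pos': array([0.258211  , 0.59587514, 0.23031322]), 'tcp_rot': array([-1.37646736, -0.9018741 ,  0.90428283]), 'contact_force': array([ 0.42987324, -0.80254644,  0.42047185]), 'moment': array([ 0.00157064, -0.023323  , -0.0420388 ]), 'finger_gap': 0.08548055878430881}
scene {'fovy': 53.67145682300266, 'cx': 280.77377594608913, 'cy': 207.5777560033148, 'rvec': array([ 2.48731137,  0.79188183, -0.20302666]), 'tvec': array([-0.47724578, -0.18617125,  1.23193944])}
top {'fovy': 51.797581947633155, 'cx': 278.21810453474563, 'cy': 212.1892261784797, 'rvec': array([ 2.12597957, -2.1444545 ,  0.23286348]), 'tvec': array([0.03722652, 0.54439469, 1.08890229])}
wrist {'fovy': 59.15324005099981, 'cx': 283.82095554001666, 'cy': 206.43563411655245, 'rvec': array([-2.43727504, -1.59910131, -0.20896877]), 'tvec': array([-0.64796342, -0.03258463,  0.37791188])}
```

View pics/scene0.png

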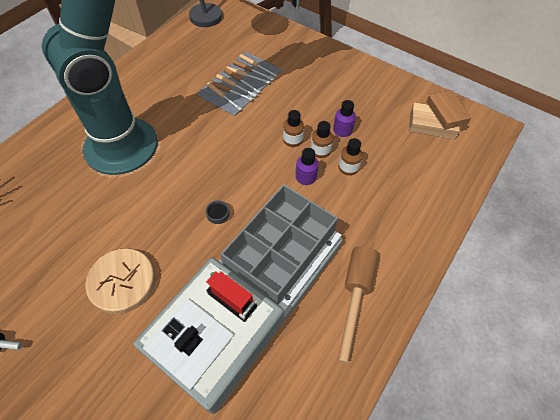

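View pics/top0.png

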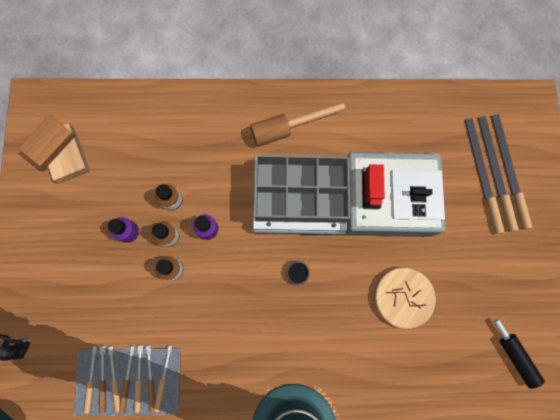

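```bash
python3 - <<'E'
import numpy as np
from scipy.spatial.transform import Rotation as R
print(R.from_rotvec([-1.37646736, -0.9018741 ,  0.90428283]).as_matrix().round(3))
E
```

```text
[[ 0.398 -0.001 -0.918]
 [ 0.918 -0.002  0.398]
 [-0.002 -1.    -0.   ]]
```

Three amber bottles are in top view at about (167,195), (164,232) and (167,267). The purple look-alikes at (122,229) and (205,227) stay put. The crate spans (254–350, 155–235), with the console to its right. Next I'll measure these and enlarge them.

```bash
cat > h.py <<'E'
import numpy as np, cv2
from scipy.spatial.transform import Rotation as R
from station import env, vision
def cam(n):
    m=vision.camera_model(n); f=210/np.tan(np.radians(m["fovy"])/2)
    K=np.array([[f,0,m["cx"]],[0,f,m["cy"]],[0,0,1.]])
    return K,R.from_rotvec(m["rvec"]).as_matrix(),np.array(m["tvec"])
def ray(n,uv,c=None):
    K,Rm,t=c or cam(n); d=Rm.T@np.linalg.inv(K)@np.array([uv[0],uv[1],1.]); return -Rm.T@t,d
def onz(n,uv,z,c=None):
    o,d=ray(n,uv,c); return o+d*(z-o[2])/d[2]
def proj(n,p,c=None):
    K,Rm,t=c or cam(n); q=K@(Rm@np.asarray(p,float)+t); return q[:2]/q[2]
def tri(rays):
    A=0;b=0
    for o,d in rays:
        d=d/np.linalg.norm(d);P=np.eye(3)-np.outer(d,d);A=A+P;b=b+P@o
    return np.linalg.solve(A,b)
def blobs(mask,lo,hi):
    n,l,s,c=cv2.connectedComponentsWithStats(mask.astype(np.uint8))
    return [(c[i],s[i]) for i in range(1,n) if lo<=s[i,4]<=hi]
def delta(p,rot=None):
    "shift in tool axes, units of 60mm, to world p"
    s=env.read_state();M=R.from_rotvec(s["tcp_rot"]).as_matrix()
    return (M.T@(np.asarray(p)-s["eef_pos"])/0.06)
E
python3 - <<'E'
from h import *
for n,(x0,y0,x1,y1) in dict(top=(90,170,230,290),scene=(270,90,380,195)).items():
    im=cv2.imread(f"pics/{n}0.png")
    hsv=cv2.cvtColor(im,cv2.COLOR_BGR2HSV)
    m=np.zeros(im.shape[:2],bool); m[y0:y1,x0:x1]=(im.max(2)<45)[y0:y1,x0:x1]
    for c,s in blobs(m,25,600):
        print(n,c.round(1),s, onz(n,c,0.095).round(4))
im=cv2.imread("pics/top0.png")
a=cv2.resize(im[170:290,90:230],None,fx=4,fy=4,interpolation=2)
b=cv2.resize(im[145:245,245:450],None,fx=3.8,fy=3.8,interpolation=2)
cv2.imwrite("pics/a.png",a);cv2.imwrite("pics/b.png",b)
E
```

```text
top [163.5 192. ] [156 185  16  15 169] [0.5902 0.3244 0.095 ]
top [202.2 223.4] [195 217  15  14 152] [0.5087 0.2248 0.095 ]
top [116.3 226.3] [108 220  17  14 185] [0.503  0.4376 0.095 ]
top [159.8 230.7] [152 224  16  14 172] [0.4912 0.3296 0.095 ]
top [164.1 266.7] [156 260  17  14 172] [0.4018 0.3155 0.095 ]
scene [347.  107.9] [341 100  13  16 164] [0.5076 0.4362 0.095 ]
scene [293.8 118.1] [288 110  12  17 165] [0.4058 0.314  0.095 ]
scene [323.2 129.2] [317 121  13  17 181] [0.4951 0.3278 0.095 ]
scene [353.4 146.7] [347 139  14  17 185] [0.5944 0.3225 0.095 ]
scene [308.  156.2] [302 148  13  17 186] [0.5126 0.2237 0.095 ]
```

View pics/a.png

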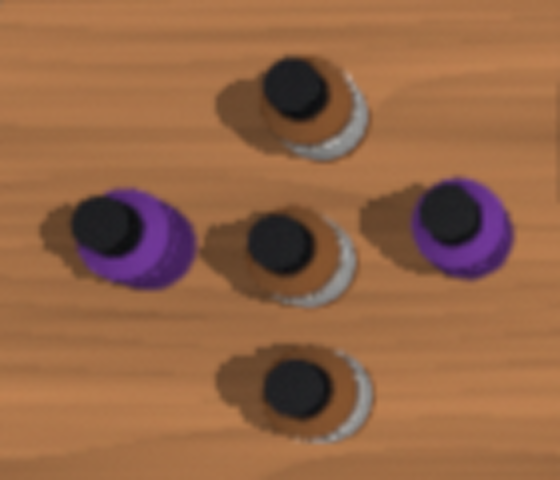

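View pics/b.png

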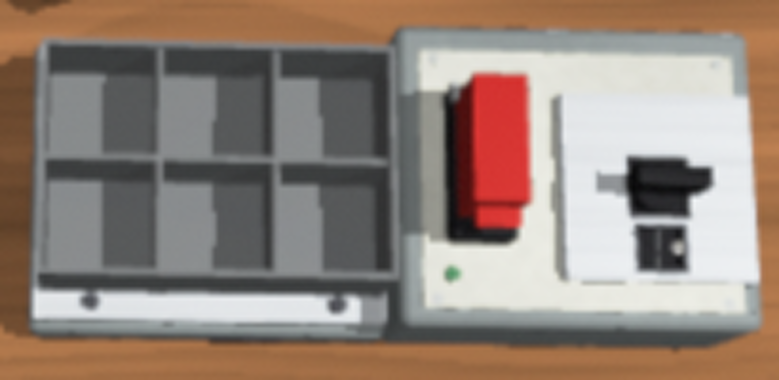

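```bash
python3 - <<'E'
from h import *
f=lambda p:(p[0]/3.8+245,p[1]/3.8+145)
q=[onz("top",f(p),.128) for p in[(40,42),(393,47),(395,280),(40,275)]]
print(np.round(q,4)); print([np.linalg.norm(q[i]-q[(i+1)%4]).round(4) for i in range(4)])
print("centre",np.mean(q,0))
v=(q[0]-q[1])+(q[3]-q[2]); print("yaw y",np.degrees(np.arctan2(-v[0],v[1])))
v=(q[0]-q[3])+(q[1]-q[2]); print("yaw x",np.degrees(np.arctan2(v[1],v[0])))
for n,p,z in[("guard back L",(473,75),.172),("gbR",(527,75),.172),("gfront",(500,205),.172),("window",(662,248),.105),("knob",(672,178),.144),("plate",(562,95),.11),("plate",(748,95),.11),("plate",(757,287),.11),("plate",(563,278),.11)]:
    print(n,onz("top",f(p),z).round(4))
print(delta([.592,.3235,.23])*.06)
E
python3 -m inch '[[0,-1,0,0,0,0,85],[0,-1,0,0,0,0,85],[0,-1,0,0,0,0,85],[0,-1,0,0,0,0,85],[0,-0.7,0,0,0,0,85]]'
```

```text
[[ 0.674   0.0902  0.128 ]
 [ 0.67   -0.1443  0.128 ]
 [ 0.5127 -0.139   0.128 ]
 [ 0.5174  0.0905  0.128 ]]
[np.float64(0.2345), np.float64(0.1574), np.float64(0.2295), np.float64(0.1565)]
centre [ 0.59352446 -0.02562549  0.128     ]
yaw y -1.0753611485138448
yaw x -1.0075162795579669
guard back L [ 0.637  -0.1857  0.172 ]
gbR [ 0.6369 -0.2203  0.172 ]
gfront [ 0.5523 -0.1984  0.172 ]
window [ 0.5372 -0.3233  0.105 ]
knob [ 0.5758 -0.319   0.144 ]
plate [ 0.6418 -0.2611  0.11  ]
plate [ 0.6414 -0.388   0.11  ]
plate [ 0.5096 -0.3831  0.11  ]
plate [ 0.5165 -0.254   0.11  ]
[-0.11736311  0.00074648 -0.4145699 ]
t: 0.78
eef_pos: [0.2577, 0.5948, 0.2283]
tcp_rot: [-1.205, -1.216, 1.225]
contact_force: [0.1, -0.4, 0.8]
finger_gap: 0.085
```

```bash
python3 -m inch '[[0,0,0,-0.75,0,-0.7,85],[0,0,0,-0.75,0,-0.7,85],[0,0,0,-0.75,0,-0.7,85],[0,0,0,-0.75,0,-0.7,85],[0,0,0,-0.75,0,-0.7,85],[0,0,0,-0.75,0,-0.7,85],[0,0,0,0,0,0,85]]'; python3 - <<'E'
from h import *
print(env.read_state()["qpos"],delta([.592,.3235,.23]))
print(cam("wrist")[1].round(2),ray("wrist",(280,210))[0])
cv2.imwrite("pics/w1.png",vision.snapshot("wrist")[:,:,::-1])
E
```

```text
t: 1.65
eef_pos: [0.5189, 0.3227, 0.2262]
tcp_rot: [-1.203, -1.216, 1.23]
contact_force: [-0.9, 1.1, -0.4]
finger_gap: 0.085
[-6.19422230e-01  4.10197828e-01  8.25709987e-03  1.70338232e+00
  6.65605671e-04  1.03541138e+00  9.76631854e-01] [-0.0086568  -0.06758695 -1.218709  ]
[[-0.02  1.   -0.01]
 [ 0.97  0.02  0.25]
 [ 0.25 -0.   -0.97]] [0.45320101 0.32161233 0.3688412 ]
```

View pics/w1.png

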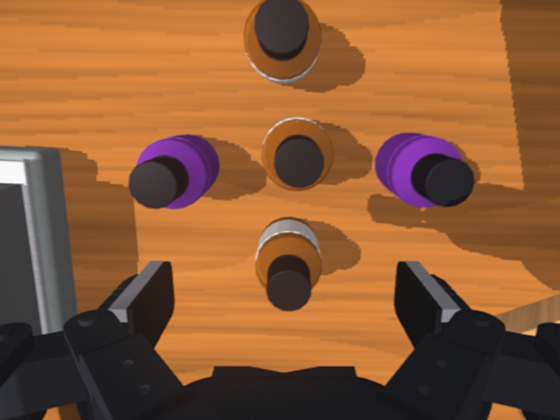

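Wrist view: the image bottom is +x. Amber caps are at (288,284), (298,161) and (282,27), and the purple bottles sit left and right of the middle one. All three amber bottles match the description, with white labels.

```bash
cat > caps.py <<'E'
from h import *
# amber bottle caps from wrist view: dark blobs
def caps(z=0.095,name=None):
    c=cam("wrist"); im=vision.snapshot("wrist")[:,:,::-1]
    if name: cv2.imwrite(name,im)
    m=(im.max(2)<70); m[330:]=0
    for p,s in blobs(m,1000,6000): print(p.round(),s,onz("wrist",p,z,c).round(4))
if __name__=="__main__": caps()
E
python3 - <<'E'
from h import *
import sys
im=cv2.imread("pics/w1.png");c=cam("wrist")
m=(im.max(2)<70); m[320:]=0
for p,s in blobs(m,800,9000): print(p.round(1),s,onz("wrist",p,.097,c).round(4))
p=onz("wrist",(288,284),.097,c);print(p, delta([p[0],p[1],.078]))
E
```

```text
[281.8  28.2] [ 256    0   52   60 2598] [0.3981 0.3201 0.097 ]
[298.6 160.9] [ 275  135   48   52 1960] [0.4874 0.3342 0.097 ]
[442.5 179.5] [ 412  154   62   53 2502] [0.4988 0.4416 0.097 ]
[161.  182.9] [ 130  156   59   52 1993] [0.5062 0.2318 0.097 ]
[ 15.  259.8] [   0  185   39  135 3985] [0.5709 0.112  0.097 ]
[288.5 282.3] [ 267  255   44   55 1965] [0.5851 0.3293 0.097 ]
[154.1 297.2] [ 126  262   48   58 1776] [0.601  0.2203 0.097 ]
[413.5 297. ] [ 395  262   47   58 1797] [0.5956 0.4308 0.097 ]
[0.586609   0.32889142 0.097     ] [ 0.04202138  2.46205551 -1.18300087]
```

```bash
python3 -m inch '[[0,0,0,0.05,0,-0.6,85],[0,0,0,0,0,-0.6,85],[0,0,0,0,0.3,0,85],[0,0,0,0,0.7,0,85],[0,0,0,0,0.7,0,85],[0,0,0,0,0,0,85]]'; python3 -c "
from h import *
print(delta([.589,.326,.078]))
from caps import caps
caps(name='pics/w2.png')"
```

```text
t: 2.45
eef_pos: [0.5788, 0.3396, 0.1182]
tcp_rot: [-1.183, -1.224, 1.244]
contact_force: [-0.2, -0.1, 0.1]
finger_gap: 0.0847
[-0.23098979  0.6688507  -0.17127319]
[278.  49.] [ 231    0   86  100 5860] [0.4889 0.333  0.095 ]
[54. 94.] [   0   40   91   92 3911] [0.5101 0.2371 0.095 ]
[255. 273.] [ 216  227   77   91 5538] [0.5904 0.3253 0.095 ]
[134. 307.] [  64  262  110   68 3336] [0.6111 0.2649 0.095 ]
[434. 306.] [ 395  262  109   68 3412] [0.6053 0.4143 0.095 ]
```

View pics/w2.png

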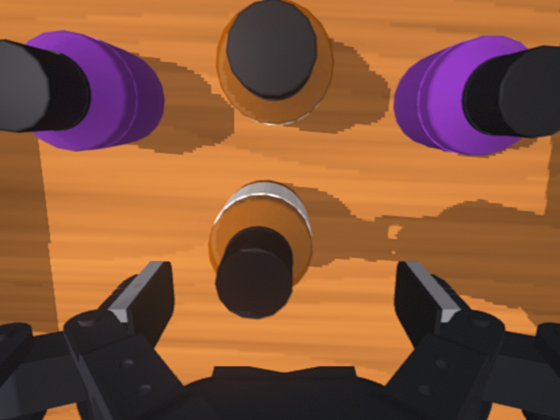

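```bash
cat > go.py <<'E'
import sys
from h import *
p=[float(v) for v in sys.argv[1:4]]; yaw=np.radians(float(sys.argv[4]) if len(sys.argv)>4 else -1)  # jaw dir = y axis turned by yaw
s=env.read_state();M=R.from_rotvec(s["tcp_rot"]).as_matrix()
x=np.array([-np.sin(yaw),np.cos(yaw),0]);y=np.array([0,0,-1.]);D=np.c_[x,y,np.cross(x,y)]
print("turn",(np.degrees(R.from_matrix(M.T@D).as_rotvec())/5).round(2),"shift",delta(p).round(2),"F",s["contact_force"].round(1),"gap",round(s["finger_gap"]*1000,1),"t",round(s["t"],2))
E
python3 -m inch '[[0,0,0,-0.24,0,-0.19,85],[0,0,0,0,0,0,85]]'; python3 go.py .590 .3255 .078
```

```text
t: 2.75
eef_pos: [0.5943, 0.3271, 0.1243]
tcp_rot: [-1.185, -1.234, 1.238]
contact_force: [0.4, -0.6, -0.1]
finger_gap: 0.0853
turn [-0.06  0.63  0.03] shift [-0.03  0.77  0.07] F [ 0.4 -0.6 -0.1] gap 85.3 t 2.75
```

```bash
python3 -m inch '[[-0.06,0.6,0.03,-0.03,0.2,0.07,75],[0,0,0,0,0.3,0,70],[0,0,0,0,0.27,0,70],[0,0,0,0,0,0,70]]'; python3 go.py .590 .3255 .078
```

```text
t: 3.25
eef_pos: [0.5928, 0.326, 0.0801]
tcp_rot: [-1.218, -1.203, 1.192]
contact_force: [-1.0, 0.5, 0.2]
finger_gap: 0.0704
turn [0.06 0.02 0.05] shift [-0.01  0.04  0.05] F [-1.   0.5  0.2] gap 70.4 t 3.25
```

Close and lift slowly at first.

```bash
python3 -m inch '[[0,0,0,0,0,0.04,25],[0,0,0,0,0,0,25],[0,0,0,0,0,0,25],[0,0,0,0,0,0,25],[0,0,0,0,0,0,25],[0,0,0,0,-0.3,0,25],[0,0,0,0,-0.6,0,25],[0,0,0,0,-0.8,0,25],[0,0,0,0,-0.8,0,25],[0,0,0,0,-0.5,0,25],[0,0,0,0,0,0,25]]'; python3 go.py .6334 .0507 .25
```

```text
t: 4.62
eef_pos: [0.5891, 0.3253, 0.2707]
tcp_rot: [-1.217, -1.205, 1.191]
contact_force: [1.1, -0.8, -1.9]
finger_gap: 0.0346
turn [0.07 0.02 0.06] shift [-4.57  0.33 -0.81] F [ 1.1 -0.8 -1.9] gap 34.6 t 4.62
```

```bash
python3 -m inch '[[0,0,0,-0.3,0,-0.05,25],[0,0,0,-0.6,0,-0.1,25],[0,0,0,-0.7,0,-0.1,25],[0,0,0,-0.7,0,-0.15,25],[0,0,0,-0.7,0,-0.15,25],[0,0,0,-0.6,0,-0.1,25],[0,0,0,-0.4,0,-0.1,25],[0,0,0,-0.2,0,0,25],[0,0,0,0,0,0,25]]'; python3 go.py .6334 .0507 .25;python3 -c "
from h import *
cv2.imwrite('pics/w3.png',vision.snapshot('wrist')[:,:,::-1])
c=cam('wrist');print([proj('wrist',p,c).round() for p in [(.674,.0902,.128),(.5174,.0905,.128),(.5127,-.139,.128),(.6334,.0507,.062)]])
"
```

```text
t: 5.75
eef_pos: [0.6222, 0.0504, 0.2534]
tcp_rot: [-1.211, -1.173, 1.208]
contact_force: [0.4, 0.3, -2.3]
finger_gap: 0.0348
turn [-0.23 -0.07 -0.09] shift [ 0.01  0.05 -0.19] F [ 0.4  0.3 -2.3] gap 34.8 t 5.75
[array([338., 266.]), array([341.,  51.]), array([ 4., 52.]), array([286., 198.])]
```

View pics/w3.png

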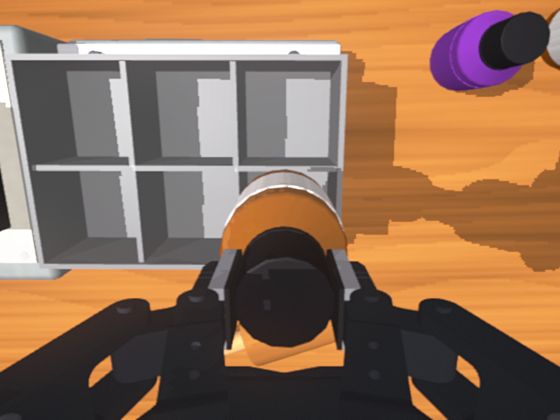

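```bash
python3 - <<'E'
from h import *
c=cam('wrist')
print("cap",onz('wrist',(285,300),.281,c))
q=[onz('wrist',p,.128,c) for p in[(346,55),(11,57),(44,268)]];print(np.round(q,4))
# scene: crate outer rim corners pixel guess
print([proj('scene',p).round(1) for p in[(.674,.0902,.128),(.67,-.1443,.128),(.5127,-.139,.128),(.5174,.0905,.128)]])
s=cv2.imread('pics/scene0.png');cv2.imwrite('pics/s1.png',cv2.resize(s[170:410,130:370],None,fx=2.5,fy=2.5,interpolation=2))
E
```

```text
cap [0.62062639 0.05109614 0.281     ]
[[ 0.5199  0.0941  0.128 ]
 [ 0.5158 -0.135   0.128 ]
 [ 0.6709 -0.1399  0.128 ]]
[array([335.6, 216.2]), array([275.8, 294.3]), array([219.1, 252.6]), array([280.7, 183.7])]
```

View pics/s1.png

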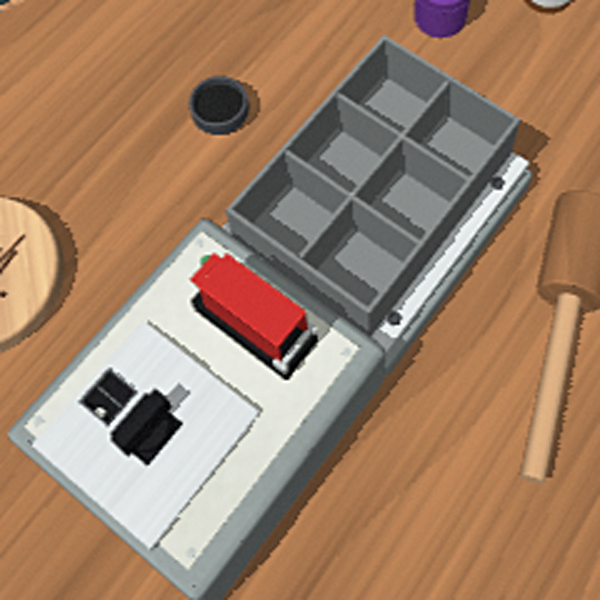

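```bash
python3 -m inch '[[-0.23,-0.07,-0.09,0.04,0,-0.22,25],[0,0,0,0,0,0,25],[0,0,0,0,0,0,25]]'; python3 go.py .636 .053 .142
```

```text
t: 6.18
eef_pos: [0.636, 0.0579, 0.2527]
tcp_rot: [-1.213, -1.204, 1.2]
contact_force: [0.2, -0.3, -2.9]
finger_gap: 0.0346
turn [0.01 0.09 0.03] shift [-0.09  1.85 -0.  ] F [ 0.2 -0.3 -2.9] gap 34.6 t 6.17
```

```bash
python3 -m inch '[[0,0,0,-0.09,0.2,0,25],[0,0,0,0,0.4,0,25],[0,0,0,0,0.4,0,25],[0,0,0,0,0.3,0,25],[0,0,0,0,0,0,25]]'; python3 go.py .636 .053 .142
```

```text
t: 6.8
eef_pos: [0.635, 0.0521, 0.1702]
tcp_rot: [-1.212, -1.203, 1.202]
contact_force: [-0.2, -0.2, -2.9]
finger_gap: 0.0342
turn [-0.01  0.1   0.02] shift [ 0.02  0.47 -0.02] F [-0.2 -0.2 -2.9] gap 34.2 t 6.8
```

```bash
python3 -m inch '[[0,0,0,0,0.2,0,25],[0,0,0,0,0.15,0,25],[0,0,0,0,0.06,0,25],[0,0,0,0,0.05,0,25],[0,0,0,0,0,0,25]]'; python3 go.py .636 .053 .142
```

```text
t: 7.42
eef_pos: [0.6368, 0.0522, 0.143]
tcp_rot: [-1.214, -1.206, 1.199]
contact_force: [-0.2, -0.1, -2.0]
finger_gap: 0.0347
turn [0.04 0.1  0.03] shift [0.01 0.02 0.01] F [-0.2 -0.1 -2. ] gap 34.7 t 7.42
```

```bash
python3 -m inch '[[0,0,0,0,0.04,0,25],[0,0,0,0,0.03,0,25],[0,0,0,0,0,0,25]]'; python3 go.py .636 .053 .142
```

```text
t: 7.8
eef_pos: [0.638, 0.0522, 0.1433]
tcp_rot: [-1.216, -1.209, 1.197]
contact_force: [0.2, 0.3, -1.9]
finger_gap: 0.0347
turn [0.08 0.1  0.04] shift [0.01 0.02 0.03] F [ 0.2  0.3 -1.9] gap 34.7 t 7.8
```

```bash
python3 -m inch '[[0,0,0,0,0.08,0.04,25],[0,0,0,0,0,0,25]]'; python3 go.py .636 .053 .142
```

```text
t: 8.05
eef_pos: [0.639, 0.0522, 0.1433]
tcp_rot: [-1.222, -1.216, 1.192]
contact_force: [0.3, -0.1, -2.4]
finger_gap: 0.0346
turn [0.18 0.09 0.05] shift [0.01 0.02 0.05] F [ 0.3 -0.1 -2.4] gap 34.6 t 8.05
```

```bash
python3 -m inch '[[0.2,0.1,0.05,0,0.15,0.05,25],[0,0,0,0,0,0,25]]'; python3 go.py .636 .053 .142
```

```text
t: 8.3
eef_pos: [0.6419, 0.0525, 0.1442]
tcp_rot: [-1.225, -1.205, 1.189]
contact_force: [0.1, 0.4, -3.1]
finger_gap: 0.0342
turn [ 0.13 -0.    0.02] shift [0.01 0.03 0.1 ] F [ 0.1  0.4 -3.1] gap 34.2 t 8.3
```

```bash
python3 -c "
from h import *
s=env.read_state();print(s['qpos'].round(3),s['effort'].round(1),s['moment'].round(2),s['eef_pos'])
im=vision.snapshot('wrist')[:,:,::-1];cv2.imwrite('pics/w4.png',im)"
```

```text
[-0.207  0.544  0.1    1.703 -0.066  0.886  1.473] [  0.1 -58.    1.9 -24.6   0.   -0.   -0. ] [-0.01  0.09  0.02] [0.64191061 0.0525424  0.14416142]
```

View pics/w4.png

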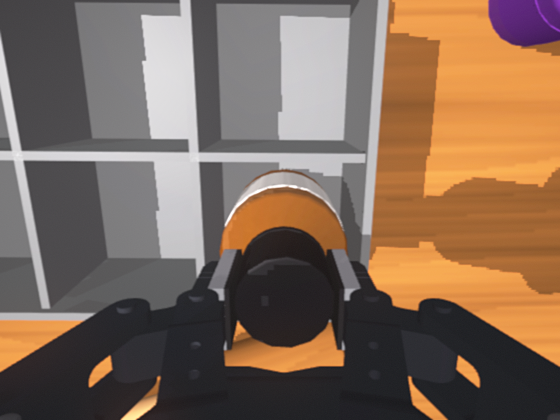

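The bottle is inside the cell and most likely on the floor, since it stops at TCP z of about 0.143. The small extra presses only slid it +x. I'll lift it a little, re-centre it, set it down and release.

```bash
python3 -m inch '[[0.1,0,0,0,-0.12,0.08,25],[0.05,0,0,0,0,0,25],[0,0,0,0,0,0,25]]'; python3 go.py .636 .053 .143
```

```text
t: 8.72
eef_pos: [0.6347, 0.0525, 0.1484]
tcp_rot: [-1.211, -1.191, 1.199]
contact_force: [-0.4, -0.1, -2.3]
finger_gap: 0.0344
turn [-0.09 -0.    0.01] shift [ 0.01  0.09 -0.02] F [-0.4 -0.1 -2.3] gap 34.4 t 8.72
```

```bash
python3 -m inch '[[-0.09,0,0,0,0.08,0,25],[0,0,0,0,0.03,0,25]]';  python3 -m inch '[[0,0,0,0,0,0,55],[0,0,0,0,0,0,65],[0,0,0,0,0,0,65],[0,0,0,0,-0.3,0,65],[0,0,0,0,-0.7,0,65],[0,0,0,0,-0.8,0,65],[0,0,0,0,0,0,65]]';python3 go.py .492 .329 .23
```

```text
t: 8.98
eef_pos: [0.6351, 0.0524, 0.1427]
tcp_rot: [-1.218, -1.197, 1.195]
contact_force: [-6.1, -1.3, 17.8]
finger_gap: 0.0344
t: 9.85
eef_pos: [0.6358, 0.0523, 0.2571]
tcp_rot: [-1.22, -1.2, 1.193]
contact_force: [-0.2, -0.6, -0.9]
finger_gap: 0.0651
turn [ 0.05 -0.01  0.01] shift [4.57 0.45 2.48] F [-0.2 -0.6 -0.9] gap 65.1 t 9.85
```

```bash
python3 -m inch '[[0,0,0,0.5,0,0.25,65],[0,0,0,0.7,0,0.35,65],[0,0,0,0.8,0,0.4,75],[0,0,0,0.8,0,0.4,75],[0,0,0,0.8,0,0.4,75],[0,0,0,0.6,0,0.3,75],[0,0,0,0.3,0,0.2,75],[0,0,0,0,0,0,75],[0,0,0,0,0,0,75]]';python3 go.py .492 .329 .12; python3 -c "
from caps import caps
caps(name='pics/w5.png')"
```

```text
t: 10.98
eef_pos: [0.4991, 0.3303, 0.2585]
tcp_rot: [-1.225, -1.198, 1.19]
contact_force: [0.8, 0.8, 0.1]
finger_gap: 0.0751
turn [ 0.08 -0.05 -0.  ] shift [-0.02  2.31  0.13] F [0.8 0.8 0.1] gap 75.1 t 10.97
[265.  63.] [ 242   37   46   52 1837] [0.4002 0.3173 0.095 ]
[285. 177.] [ 264  154   43   47 1597] [0.4904 0.3307 0.095 ]
[413. 188.] [ 387  165   53   48 1889] [0.5025 0.4387 0.095 ]
[163. 200.] [ 137  176   52   48 1810] [0.5078 0.226  0.095 ]
[435. 308.] [ 379  258  181   72 4314] [0.6166 0.4668 0.095 ]
```

```bash
python3 -m inch '[[0.08,-0.05,0,0,0.5,0.13,70],[0,0,0,0,0.8,0,70],[0,0,0,0,0.5,0,70],[0,0,0,0,0,0,70]]';python3 go.py .491 .330 .079
```

```text
t: 11.52
eef_pos: [0.4965, 0.3247, 0.1493]
tcp_rot: [-1.225, -1.191, 1.187]
contact_force: [0.2, 0.0, 0.3]
finger_gap: 0.0696
turn [ 0.04 -0.12 -0.  ] shift [0.09 1.17 0.1 ] F [0.2 0.  0.3] gap 69.6 t 11.53
```

```bash
python3 -m inch '[[0.04,-0.1,0,0.09,0.3,0.1,70],[0,0,0,0,0.5,0,70],[0,0,0,0,0.35,0,70],[0,0,0,0,0,0,70]]';python3 go.py .491 .330 .079
```

```text
t: 12.02
eef_pos: [0.4933, 0.3317, 0.0813]
tcp_rot: [-1.219, -1.2, 1.189]
contact_force: [-0.4, -0.5, 0.4]
finger_gap: 0.07
turn [ 0.06 -0.03  0.05] shift [-0.03  0.04  0.04] F [-0.4 -0.5  0.4] gap 70.0 t 12.03
```

```bash
python3 -m inch '[[0,0,0,-0.02,0.02,0.04,25],[0,0,0,0,0,0,25],[0,0,0,0,0,0,25],[0,0,0,0,0,0,25],[0,0,0,0,0,0,25],[0,0,0,0,-0.3,0,25],[0,0,0,0,-0.6,0,25],[0,0,0,0,-0.8,0,25],[0,0,0,0,-0.8,0,25],[0,0,0,0,-0.5,0,25],[0,0,0,0,0,0,25]]'; python3 go.py .634 -.024 .26
```

```text
t: 13.4
eef_pos: [0.4903, 0.3302, 0.2739]
tcp_rot: [-1.22, -1.207, 1.183]
contact_force: [0.1, -0.6, -2.6]
finger_gap: 0.0343
turn [ 0.13 -0.03  0.1 ] shift [-5.86  0.21 -2.51] F [ 0.1 -0.6 -2.6] gap 34.3 t 13.4
```

```bash
python3 -m inch '[[0.1,0,0.1,-0.3,-0.05,-0.13,25],[0,0,0,-0.6,0,-0.26,25],[0,0,0,-0.7,0,-0.3,25],[0,0,0,-0.7,0,-0.3,25],[0,0,0,-0.7,0,-0.3,25],[0,0,0,-0.7,0,-0.3,25],[0,0,0,-0.7,0,-0.3,25],[0,0,0,-0.5,0,-0.2,25],[0,0,0,-0.3,0,-0.1,25],[0,0,0,-0.1,0,0,25],[0,0,0,0,0,0,25]]'; python3 go.py .6345 -.0237 .148
```

```text
t: 14.78
eef_pos: [0.6114, -0.0158, 0.2613]
tcp_rot: [-1.212, -1.161, 1.213]
contact_force: [-0.4, 0.7, -2.9]
finger_gap: 0.0346
turn [-0.33 -0.11 -0.17] shift [-0.09  1.88 -0.44] F [-0.4  0.7 -2.9] gap 34.6 t 14.78
```

```bash
python3 -m inch '[[-0.33,-0.1,-0.17,-0.1,0,-0.4,25],[0,0,0,0,0,0,25],[0,0,0,0,0,0,25]]'; python3 go.py .6345 -.0237 .148
```

```text
t: 15.15
eef_pos: [0.6369, -0.0188, 0.2607]
tcp_rot: [-1.215, -1.203, 1.197]
contact_force: [-0.2, -0.1, -2.8]
finger_gap: 0.0342
turn [0.03 0.06 0.03] shift [-0.09  1.88  0.04] F [-0.2 -0.1 -2.8] gap 34.2 t 15.15
```

```bash
python3 -m inch '[[0,0.05,0,-0.09,0.2,0.04,25],[0,0,0,0,0.5,0,25],[0,0,0,0,0.4,0,25],[0,0,0,0,0.3,0,25],[0,0,0,0,0.2,0,25],[0,0,0,0,0.1,0,25],[0,0,0,0,0,0,25]]'; python3 go.py .6345 -.0237 .148
```

```text
t: 16.02
eef_pos: [0.6337, -0.0238, 0.1537]
tcp_rot: [-1.216, -1.201, 1.195]
contact_force: [-0.2, 1.1, -2.3]
finger_gap: 0.0342
turn [0.03 0.02 0.03] shift [ 0.    0.09 -0.01] F [-0.2  1.1 -2.3] gap 34.2 t 16.02
```

```bash
python3 -m inch '[[0,0,0,0,0.1,0,25],[0,0,0,0,0.08,0,25],[0,0,0,0,0.04,0,25]]'; python3 go.py .6345 -.0237 .143
```

```text
t: 16.4
eef_pos: [0.6356, -0.0238, 0.1444]
tcp_rot: [-1.219, -1.205, 1.192]
contact_force: [-7.8, -0.2, 20.7]
finger_gap: 0.0343
turn [0.08 0.02 0.04] shift [0.   0.02 0.02] F [-7.8 -0.2 20.7] gap 34.3 t 16.4
```

```bash
python3 -m inch '[[0,0,0,0,0,0,55],[0,0,0,0,0,0,60],[0,0,0,0,0,0,60],[0,0,0,0,-0.3,0,60],[0,0,0,0,-0.7,0,60],[0,0,0,0,-0.8,0,60],[0,0,0,0,0,0,65]]';python3 go.py .43 .317 .26
```

```text
t: 17.27
eef_pos: [0.6365, -0.0244, 0.2605]
tcp_rot: [-1.224, -1.209, 1.189]
contact_force: [0.8, 0.9, -0.2]
finger_gap: 0.0653
turn [0.15 0.02 0.04] shift [ 5.64 -0.02  3.53] F [ 0.8  0.9 -0.2] gap 65.3 t 17.27
```

```bash
python3 -m inch '[[0,0,0,0.5,0,0.3,65],[0,0,0,0.75,0,0.45,65],[0,0,0,0.8,0,0.5,75],[0,0,0,0.8,0,0.5,75],[0,0,0,0.8,0,0.5,75],[0,0,0,0.8,0,0.5,75],[0,0,0,0.7,0,0.4,75],[0,0,0,0.3,0,0.2,75],[0,0,0,0,0,0,75],[0,0,0,0,0,0,75]]';python3 go.py .402 .316 .25; python3 -c "
from caps import caps
caps(name='pics/w6.png')"
```

```text
t: 18.52
eef_pos: [0.4348, 0.3133, 0.2605]
tcp_rot: [-1.228, -1.208, 1.187]
contact_force: [0.5, -0.8, 0.3]
finger_gap: 0.0751
turn [ 0.19 -0.01  0.02] shift [0.03 0.17 0.55] F [ 0.5 -0.8  0.3] gap 75.1 t 18.52
[288. 145.] [ 267  122   44   46 1583] [0.4009 0.3169 0.095 ]
```

```bash
python3 -m inch '[[0.19,0,0,0.04,0.1,0.55,70],[0,0,0,0,0.6,0,70],[0,0,0,0,0.7,0,70],[0,0,0,0,0.4,0,70],[0,0,0,0,0,0,70]]';python3 go.py .401 .317 .079
```

```text
t: 19.2
eef_pos: [0.4073, 0.3102, 0.1504]
tcp_rot: [-1.225, -1.188, 1.182]
contact_force: [0.3, -0.5, 0.4]
finger_gap: 0.0702
turn [ 0.03 -0.17  0.02] shift [0.11 1.19 0.11] F [ 0.3 -0.5  0.4] gap 70.2 t 19.2
```

```bash
python3 -m inch '[[0.03,-0.15,0,0.09,0.3,0.1,70],[0,0,0,0,0.5,0,70],[0,0,0,0,0.37,0,70],[0,0,0,0,0,0,70]]';python3 go.py .401 .317 .079
```

```text
t: 19.7
eef_pos: [0.4038, 0.3173, 0.0801]
tcp_rot: [-1.218, -1.201, 1.187]
contact_force: [-0.8, -0.2, 0.3]
finger_gap: 0.0704
turn [ 0.05 -0.03  0.07] shift [-0.01  0.02  0.05] F [-0.8 -0.2  0.3] gap 70.4 t 19.7
```

```bash
python3 -m inch '[[0,0,0,0,0.02,0.05,25],[0,0,0,0,0,0,25],[0,0,0,0,0,0,25],[0,0,0,0,0,0,25],[0,0,0,0,0,0,25],[0,0,0,0,-0.3,0,25],[0,0,0,0,-0.6,0,25],[0,0,0,0,-0.8,0,25],[0,0,0,0,-0.8,0,25],[0,0,0,0,-0.5,0,25],[0,0,0,0,0,0,25]]'; python3 go.py .559 .0547 .26
```

```text
t: 21.08
eef_pos: [0.3995, 0.3162, 0.2659]
tcp_rot: [-1.217, -1.202, 1.186]
contact_force: [0.3, 0.3, -1.9]
finger_gap: 0.0343
turn [ 0.07 -0.03  0.09] shift [-4.3   0.08 -2.75] F [ 0.3  0.3 -1.9] gap 34.3 t 21.07
```

```bash
python3 -m inch '[[0.1,0,0.1,-0.3,-0.05,-0.18,25],[0,0,0,-0.6,0,-0.36,25],[0,0,0,-0.7,0,-0.4,25],[0,0,0,-0.7,0,-0.4,25],[0,0,0,-0.7,0,-0.4,25],[0,0,0,-0.6,0,-0.35,25],[0,0,0,-0.4,0,-0.3,25],[0,0,0,-0.2,0,-0.15,25],[0,0,0,-0.1,0,0,25],[0,0,0,0,0,0,25]]'; python3 go.py .559 .0547 .148
```

```text
t: 22.32
eef_pos: [0.5433, 0.0474, 0.2531]
tcp_rot: [-1.204, -1.176, 1.217]
contact_force: [0.0, 1.1, -1.2]
finger_gap: 0.0345
turn [-0.29  0.03 -0.11] shift [ 0.14  1.74 -0.3 ] F [ 0.   1.1 -1.2] gap 34.5 t 22.32
```

```bash
python3 -m inch '[[-0.29,0,-0.11,0.1,0,-0.27,25],[0,0,0,0,0,0,25],[0,0,0,0,0,0,25]]'; python3 go.py .559 .0547 .148
```

```text
t: 22.7
eef_pos: [0.5599, 0.0569, 0.2527]
tcp_rot: [-1.214, -1.204, 1.199]
contact_force: [-0.1, 0.5, -2.3]
finger_gap: 0.0343
turn [0.02 0.08 0.03] shift [-0.04  1.74  0.02] F [-0.1  0.5 -2.3] gap 34.3 t 22.7
```

```bash
python3 -m inch '[[0,0.08,0,-0.04,0.2,0.02,25],[0,0,0,0,0.5,0,25],[0,0,0,0,0.4,0,25],[0,0,0,0,0.3,0,25],[0,0,0,0,0.17,0,25],[0,0,0,0,0,0,25]]'; python3 go.py .559 .0547 .148;python3 -m inch '[[0,0,0,0,0.1,0,25],[0,0,0,0,0.08,0,25],[0,0,0,0,0.04,0,25]]'; python3 go.py .559 .0547 .143
```

```text
t: 23.45
eef_pos: [0.557, 0.0541, 0.1532]
tcp_rot: [-1.217, -1.197, 1.194]
contact_force: [-0.4, 0.2, -1.2]
finger_gap: 0.0344
turn [ 0.   -0.01  0.02] shift [ 0.01  0.09 -0.03] F [-0.4  0.2 -1.2] gap 34.4 t 23.45
t: 23.82
eef_pos: [0.5588, 0.054, 0.1426]
tcp_rot: [-1.219, -1.2, 1.191]
contact_force: [-7.2, -2.8, 21.4]
finger_gap: 0.0346
turn [ 0.05 -0.02  0.03] shift [ 0.01 -0.01 -0.  ] F [-7.2 -2.8 21.4] gap 34.6 t 23.82
```

```bash
python3 -m inch '[[0,0,0,0,0,0,55],[0,0,0,0,0,0,60],[0,0,0,0,0,0,60],[0,0,0,0,-0.3,0,60],[0,0,0,0,-0.7,0,60],[0,0,0,0,-0.9,0,60],[0,0,0,0,-0.7,0,65],[0,0,0,-0.6,0,0,65],[0,0,0,-0.8,0,0,65],[0,0,0,-0.8,0,0,65],[0,0,0,-0.8,0,0,65],[0,0,0,-0.8,0,0,65],[0,0,0,-0.8,0,0,65],[0,0,0,-0.5,0,0,65],[0,0,0,0,0,0,65],[0,0,0,0,0,0,65]]';python3 go.py .57 -.27 .28; python3 - <<'E'
from h import *
cv2.imwrite("pics/w7.png",vision.snapshot("wrist")[:,:,::-1])
cv2.imwrite("pics/t7.png",vision.snapshot("top")[:,:,::-1])
E
```

```text
t: 25.82
eef_pos: [0.5553, -0.26, 0.3205]
tcp_rot: [-1.232, -1.219, 1.184]
contact_force: [0.1, -0.1, -0.8]
finger_gap: 0.0651
turn [0.29 0.03 0.04] shift [-0.17  0.68 -0.23] F [ 0.1 -0.1 -0.8] gap 65.1 t 25.82
```

View pics/w7.png

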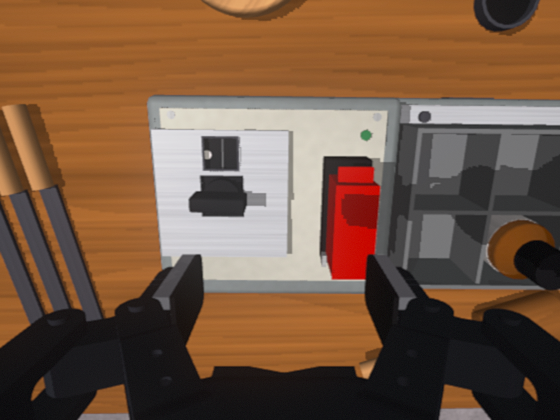

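```bash
python3 - <<'E'
import cv2,numpy as np
a=cv2.imread("pics/w7.png")[115:265,160:400]
a=cv2.resize(a,None,fx=2.5,fy=2.5,interpolation=2)
w=cv2.resize(cv2.imread("pics/w7.png")[128:178,190:250],None,fx=4,fy=4,interpolation=2)
t=cv2.resize(cv2.imread("pics/t7.png")[148:228,245:365],None,fx=2.5,fy=2.5,interpolation=2)
o=np.zeros((600,600,3),np.uint8);o[:375]=a;o[380:580,:240]=w;o[380:580,250:550]=t
cv2.imwrite("pics/c8.png",o)
E
```

View pics/c8.png

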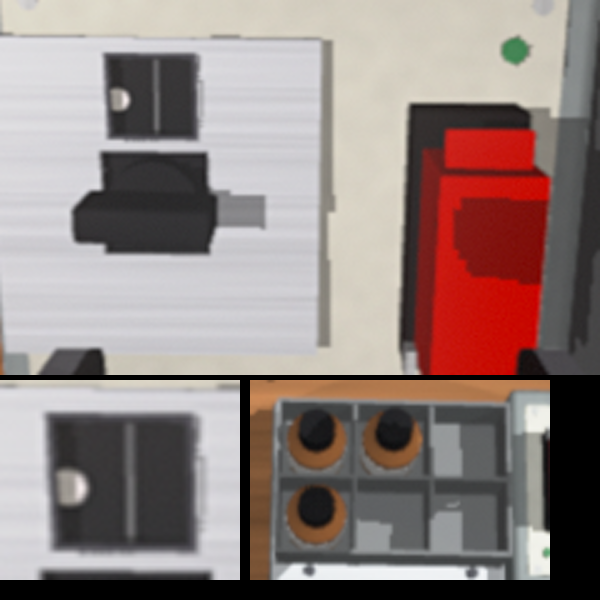

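Three bottles stand in cells 5, 4 and 2. The window shows a sector boundary at crop (156,96) with one pip at its left edge, and the bar lies along y. That gives a wheel angle of about 1.57, between sectors 1 and 2, so it needs about 90° clockwise.

```bash
python3 - <<'E'
from h import *
c=cam("wrist")
f=lambda p:(p[0]/2.5+160,p[1]/2.5+115)
w=onz("wrist",f((151,96)),.11,c);print("win",w,"axis",w+.042*np.array([1,-.018,0]))
print("bar top ends",onz("wrist",f((76,217)),.144,c),onz("wrist",f((214,215)),.144,c))
for n,p,z in[("guard topfront L",(437,175),.172),("R",(549,178),.172),("top back-left?",(432,370),.172)]:print(n,onz("wrist",f(p),z,c))
print("crate rim right-front",onz("wrist",(408,126),.128,c))
s=env.read_state();print(s["qpos"].round(2))
E
```

```text
win [ 0.53580578 -0.3198336   0.11      ] axis [ 0.57780578 -0.3205896   0.11      ]
bar top ends [ 0.5735593  -0.34343353  0.144     ] [ 0.57358288 -0.29433763  0.144     ]
guard topfront L [ 0.55361695 -0.21930848  0.172     ]
R [ 0.55515667 -0.18332108  0.172     ]
top back-left? [ 0.62186994 -0.21934166  0.172     ]
crate rim right-front [ 0.5115339  -0.14972028  0.128     ]
[ 0.13  0.32  0.34  1.63 -0.13  1.19  2.05]
```

```bash
python3 -m inch '[[0,1,0,0,0,0,50],[0,1,0,0,0,0,50],[0,1,0,0,0,0,50],[0,1,0,0,0,0,50],[0,1,0,0,0,0,50],[0,1,0,0,0,0,50],[0,1,0,0,0,0,50],[0,1,0,0,0,0,50],[0,1,0,0,0,0,50],[0,1,0,0,0,0,50],[0,1,0,0,0,0,50],[0,1,0,0,0,0,50],[0,1,0,0,0,0,50],[0,1,0,0,0,0,50],[0,1,0,0,0,0,50],[0,1,0,0,0,0,50],[0,1,0,0,0,0,50],[0,1,0,0,0,0,50],[0,0,0,0,0,0,50],[0,0,0,0,0,0,50]]';python3 go.py .578 -.321 .20 -91
```

```text
t: 28.42
eef_pos: [0.563, -0.2256, 0.3234]
tcp_rot: [-1.551, -0.01, -0.034]
contact_force: [0.2, 0.2, -0.2]
finger_gap: 0.0499
turn [-0.23  0.03  0.32] shift [ 0.22  2.03 -1.63] F [ 0.2  0.2 -0.2] gap 49.9 t 28.43
```

```bash
python3 -m inch '[[-0.2,0,0.3,0.1,0.2,-0.5,50],[0,0,0,0.1,0.5,-0.7,50],[0,0,0,0,0.7,-0.4,50],[0,0,0,0,0.4,0,50],[0,0,0,0,0,0,50],[0,0,0,0,0,0,50]]';python3 go.py .578 -.321 .17 -91
```

```text
t: 29.18
eef_pos: [0.5775, -0.3211, 0.2137]
tcp_rot: [-1.568, -0.002, -0.006]
contact_force: [0.9, 0.9, 0.8]
finger_gap: 0.0501
turn [-0.04  0.17  0.06] shift [0.   0.73 0.  ] F [0.9 0.9 0.8] gap 50.1 t 29.18
```

Quick wrist check of the alignment, then descend.

```bash
python3 -m inch '[[0,0.15,0,0,0.3,0,50],[0,0,0,0,0.35,0,50],[0,0,0,0,0.05,0,50],[0,0,0,0,0,0,50]]';python3 go.py .578 -.321 .119 -91; python3 -c "
from h import *
cv2.imwrite('pics/w9.png',vision.snapshot('wrist')[:,:,::-1])"
```

```text
t: 29.68
eef_pos: [0.5792, -0.3199, 0.1709]
tcp_rot: [-1.568, 0.004, -0.018]
contact_force: [-0.2, -0.4, 0.2]
finger_gap: 0.0501
turn [-0.03  0.04  0.1 ] shift [-0.03  0.86 -0.02] F [-0.2 -0.4  0.2] gap 50.1 t 29.68
```

View pics/w9.png

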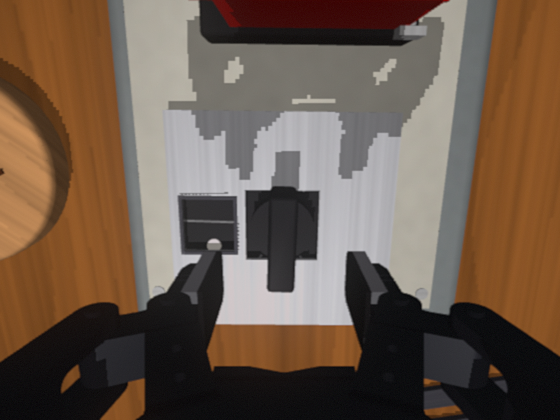

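The bar stands vertical at column 283, midway between the fingers. Descend and close.

```bash
python3 -m inch '[[0,0,0,-0.02,0.3,0,50],[0,0,0,0,0.4,0,50],[0,0,0,0,0.15,0,50],[0,0,0,0,0,0,50]]';python3 go.py .578 -.321 .119 -91; python3 -m inch '[[0,0,0,0,0,0,5],[0,0,0,0,0,0,5],[0,0,0,0,0,0,5],[0,0,0,0,0,0,5],[0,0,0,0,0,0,5]]';python3 go.py .578 -.321 .119 -91
```

```text
t: 30.22
eef_pos: [0.5786, -0.3199, 0.1176]
tcp_rot: [-1.568, 0.004, -0.018]
contact_force: [-0.5, 0.9, 0.2]
finger_gap: 0.0495
turn [-0.03  0.04  0.11] shift [-0.01 -0.02 -0.02] F [-0.5  0.9  0.2] gap 49.5 t 30.23
t: 30.85
eef_pos: [0.5786, -0.3205, 0.1189]
tcp_rot: [-1.569, 0.003, -0.019]
contact_force: [-0.5, 0.1, -1.4]
finger_gap: 0.0129
turn [-0.02  0.04  0.12] shift [-0.01 -0.   -0.01] F [-0.5  0.1 -1.4] gap 12.9 t 30.85
```

```bash
python3 -m inch '[[0,0.7,0,0,0,0,5],[0,0.8,0,0,0,0,5],[0,0.8,0,0,0,0,5],[0,0.8,0,0,0,0,5]]';python3 go.py .5786 -.3205 .119 -181
```

```text
t: 31.35
eef_pos: [0.5786, -0.3205, 0.1189]
tcp_rot: [-1.556, 0.221, -0.237]
contact_force: [-0.1, -0.7, -1.1]
finger_gap: 0.0127
turn [-0.11 14.86  0.06] shift [ 0. -0.  0.] F [-0.1 -0.7 -1.1] gap 12.7 t 31.35
```

Smooth, with no force. Continue.

```bash
python3 -m inch '[[0,1,0,0,0,0,5],[0,1,0,0,0,0,5],[0,1,0,0,0,0,5],[0,1,0,0,0,0,5],[0,1,0,0,0,0,5],[0,1,0,0,0,0,5],[0,1,0,0,0,0,5],[0,1,0,0,0,0,5],[0,1,0,0,0,0,5],[0,1,0,0,0,0,5],[0,1,0,0,0,0,5],[0,1,0,0,0,0,5],[0,0,0,0,0,0,5]]';python3 go.py .5786 -.3205 .119 -181
```

```text
t: 32.98
eef_pos: [0.5783, -0.3204, 0.1189]
tcp_rot: [-1.294, 1.053, -1.064]
contact_force: [-0.5, 0.8, -0.7]
finger_gap: 0.0128
turn [-0.09  2.52  0.02] shift [ 0. -0.  0.] F [-0.5  0.8 -0.7] gap 12.8 t 32.98
```

```bash
python3 -m inch '[[0,1,0,0,0,0,5],[0,1,0,0,0,0,5],[0,0.5,0,0,0,0,5],[0,0,0,0,0,0,5]]';python3 go.py .5786 -.3205 .119 -181
```

```text
t: 33.48
eef_pos: [0.5783, -0.3203, 0.1189]
tcp_rot: [-1.197, 1.214, -1.224]
contact_force: [-1.3, 0.2, -1.5]
finger_gap: 0.0126
turn [-0.09  0.03  0.01] shift [ 0. -0.  0.] F [-1.3  0.2 -1.5] gap 12.6 t 33.48
```

```bash
python3 -m inch '[[0,0,0,0,0,0,40],[0,0,0,0,0,0,50],[0,0,0,0,0,0,60],[0,0,0,0,-0.4,0,60],[0,0,0,0,-0.8,0,60],[0,0,0,0,-0.8,0,60],[0,0,0,0,-0.8,0,60],[0,0,0,0,0,0.6,60],[0,0,0,0,0,0.6,60],[0,0,0,0,0,0.3,60],[0,0,0,0,0,0,60],[0,0,0,0,0,0,60]]';python3 go.py .5786 -.3205 .119 -181; python3 - <<'E'
from h import *
print(env.read_state()["qpos"].round(2))
w=vision.snapshot('wrist')[:,:,::-1];t=vision.snapshot('top')[:,:,::-1];s=vision.snapshot('scene')[:,:,::-1]
cv2.imwrite('pics/w10.png',w);cv2.imwrite('pics/t10.png',t)
o=np.zeros((600,800,3),np.uint8)
o[:315,:420]=cv2.resize(w,(420,315))
o[:280,430:790]=cv2.resize(t[150:220,370:460],None,fx=4,fy=4,interpolation=2)
o[320:600,:400]=cv2.resize(s[300:370,140:240],None,fx=4,fy=4,interpolation=2)
p=proj('wrist',(.536,-.32,.11)).astype(int);print(p)
p=np.clip(p,[40,40],[520,380])
o[320:600,410:690]=cv2.resize(w[p[1]-40:p[1]+40,p[0]-40:p[0]+40],(280,280),interpolation=2)
cv2.imwrite('pics/c10.png',o)
E
```

```text
t: 34.98
eef_pos: [0.6687, -0.325, 0.3112]
tcp_rot: [-1.191, 1.199, -1.236]
contact_force: [-0.4, 0.9, 0.3]
finger_gap: 0.0601
turn [-0.26  0.03  0.09] shift [-0.08  3.17 -1.58] F [-0.4  0.9  0.3] gap 60.1 t 34.98
[-0.15  0.72  1.    1.31 -0.61  1.39 -0.76]
[279 310]
```

View pics/c10.png

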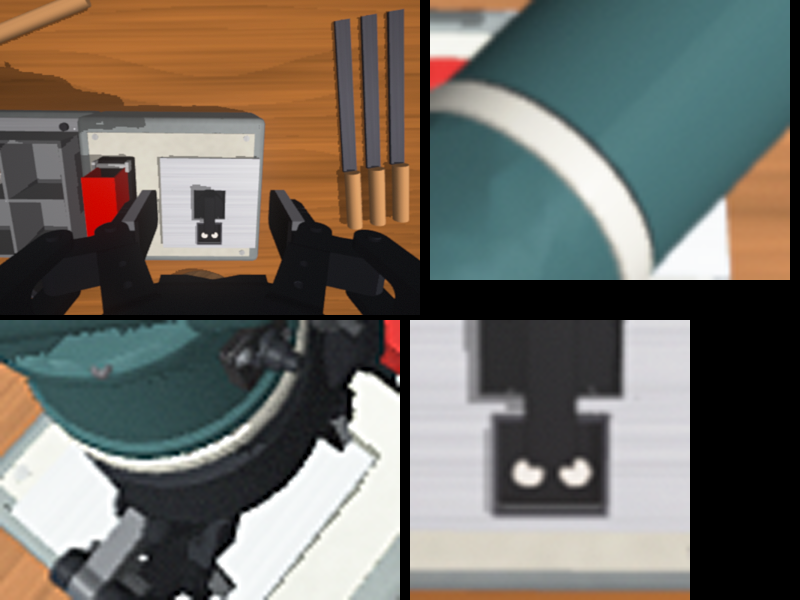

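Only two pips show clear of the bar's end, symmetric about the window centre. The third is probably hidden under the bar; the joint stops rule out 1.57+90° being anything but 3.14. I'll re-check this from another view later. Next is the guard.

```bash
python3 -m inch '[[-0.26,0,0.09,-0.4,0,-0.4,65],[0,0,0,-0.6,0,-0.5,65],[0,0,0,-0.6,0.2,-0.5,65],[0,0,0,-0.4,0.3,-0.2,65],[0,0,0,0,0.4,0,65],[0,0,0,0,0,0,65],[0,0,0,0,0,0,65]]';python3 go.py .573 -.202 .14 -181; python3 - <<'E'
from h import *
print(env.read_state()["qpos"].round(2))
c=cam('wrist');im=vision.snapshot('wrist')[:,:,::-1]
cv2.imwrite('pics/w11.png',im)
m=(im[:,:,2]>120)&(im[:,:,1]<60)&(im[:,:,0]<60)
for p,s in blobs(m,300,90000): print(p,s)
w=proj('wrist',(.536,-.32,.11),c).astype(int);print(w)
E
```

```text
t: 36.0
eef_pos: [0.568, -0.2002, 0.256]
tcp_rot: [-1.197, 1.224, -1.219]
contact_force: [0.2, 0.2, -0.5]
finger_gap: 0.065
turn [-0.   -0.   -0.06] shift [0.04 1.93 0.08] F [ 0.2  0.2 -0.5] gap 65.0 t 36.0
[-0.48  0.54  1.08  1.75 -0.52  1.17 -0.84]
[284.19497249 167.79764882] [ 256   98   59  146 7996]
[431 226]
```

View pics/w11.png

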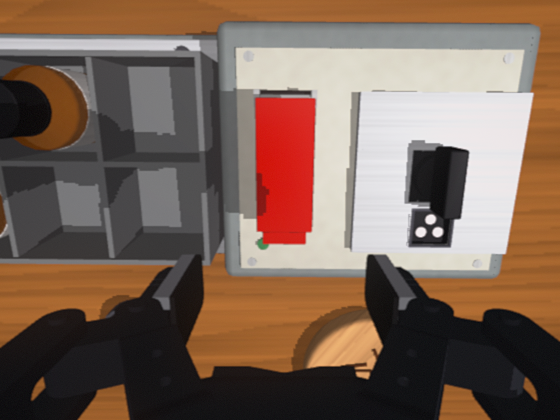

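Three pips now show clearly, centred in the window at (431,228). The guard top spans (256–315, 97–232).

```bash
python3 -c "
from h import *
c=cam('wrist')
for p in[(257,98),(315,98),(257,232),(312,232)]: print(onz('wrist',p,.172,c).round(4))
print('window',onz('wrist',(431,228),.108,c))"
python3 -m inch '[[0,0,0,0.04,0.3,0.08,65],[0,0,0,0,0.5,0,65],[0,0,0,0,0,0,65]]';python3 go.py .573 -.202 .14 -181
```

```text
[ 0.6379 -0.1863  0.172 ]
[ 0.6372 -0.2204  0.172 ]
[ 0.555  -0.1832  0.172 ]
[ 0.5543 -0.2187  0.172 ]
window [ 0.53425679 -0.32091182  0.108     ]
t: 36.42
eef_pos: [0.574, -0.2042, 0.2065]
tcp_rot: [-1.195, 1.223, -1.221]
contact_force: [0.1, 0.1, -0.2]
finger_gap: 0.065
turn [-0.03 -0.02 -0.05] shift [-0.03  1.11 -0.02] F [ 0.1  0.1 -0.2] gap 65.0 t 36.42
```

```bash
python3 -m inch '[[0,0,0,-0.03,0.4,0,65],[0,0,0,0,0.5,0,65],[0,0,0,0,0.2,0,65],[0,0,0,0,0,0,65]]';python3 go.py .573 -.202 .14 -181
```

```text
t: 36.92
eef_pos: [0.5769, -0.2051, 0.1418]
tcp_rot: [-1.193, 1.22, -1.227]
contact_force: [-0.5, -0.0, 1.0]
finger_gap: 0.0651
turn [-0.08 -0.04 -0.01] shift [-0.05  0.03 -0.07] F [-0.5 -0.   1. ] gap 65.1 t 36.92
```

```bash
python3 -m inch '[[0,0,0,0,0,0,28],[0,0,0,0,0,0,28],[0,0,0,0,0,0,28],[0,0,0,0,0,0,28],[0,0,0,0,0,0,28]]';python3 go.py .573 -.202 .14 -181
```

```text
t: 37.55
eef_pos: [0.5774, -0.2001, 0.1437]
tcp_rot: [-1.188, 1.223, -1.219]
contact_force: [1.2, 0.5, -5.6]
finger_gap: 0.0353
turn [-0.07 -0.02 -0.11] shift [ 0.03  0.06 -0.07] F [ 1.2  0.5 -5.6] gap 35.3 t 37.55
```

```bash
python3 -m inch '[[0,0,0,0,-0.17,0.13,28],[0,0,0,0,-0.14,0.16,28],[0,0,0,0,-0.11,0.18,28],[0,0,0,0,-0.08,0.2,28]]';python3 go.py .638 -.202 .177 -181
```

```text
t: 38.05
eef_pos: [0.6111, -0.2009, 0.1721]
tcp_rot: [-1.199, 1.241, -1.208]
contact_force: [-7.2, 0.5, -6.4]
finger_gap: 0.0352
turn [ 0.15 -0.04 -0.16] shift [ 0.01 -0.09  0.45] F [-7.2  0.5 -6.4] gap 35.2 t 38.05
```

```bash
python3 -m inch '[[0.1,0,-0.1,0,-0.07,0.22,28],[0,0,0,0,-0.04,0.22,28],[0,0,0,0,0,0.22,28],[0,0,0,0,0.03,0.22,28],[0,0,0,0,0.07,0.21,28]]';python3 go.py .638 -.202 .177 -181
```

```text
t: 38.67
eef_pos: [0.6669, -0.2023, 0.1732]
tcp_rot: [-1.215, 1.258, -1.2]
contact_force: [-10.6, 3.2, 2.8]
finger_gap: 0.0351
turn [ 0.4  -0.06 -0.15] shift [ 0.   -0.05 -0.48] F [-10.6   3.2   2.8] gap 35.1 t 38.67
```

```bash
python3 -m inch '[[0.2,0,-0.1,0,0.1,0.2,28],[0.1,0,0,0,0.12,0.18,28],[0,0,0,0,0.15,0.16,28],[0,0,0,0,0,0,28]]';python3 go.py .638 -.202 .177 -181
```

```text
t: 39.17
eef_pos: [0.6964, -0.203, 0.155]
tcp_rot: [-1.21, 1.243, -1.208]
contact_force: [-3.6, 0.1, -11.7]
finger_gap: 0.0351
turn [ 0.24 -0.03 -0.08] shift [-0.   -0.35 -0.98] F [ -3.6   0.1 -11.7] gap 35.1 t 39.17
```

```bash
python3 -m inch '[[0,0,0,0,0,0,45],[0,0,0,0,0,0,60],[0,0,0,0,0,0,65],[0.2,0,0,0,-0.4,0,65],[0,0,0,0,-0.8,0,65],[0,0,0,0,-0.8,0,65],[0,0,0,0,-0.5,-0.2,65],[0,0,0,0,0,-0.6,40],[0,0,0,0,0,-0.8,10],[0,0,0,0,0,-0.7,0],[0,0,0,0,0,-0.3,0],[0,0,0,0,0,0,0],[0,0,0,0,0,0,0]]';python3 go.py .545 -.203 .148 -181; python3 - <<'E'
from h import *
print(env.read_state()["qpos"].round(2))
w=vision.snapshot('wrist')[:,:,::-1];t=vision.snapshot('top')[:,:,::-1];s=vision.snapshot('scene')[:,:,::-1]
o=np.zeros((600,800,3),np.uint8)
o[:420,:560]=w
o[430:600,:240]=cv2.resize(s[260:345,170:290],None,fx=2,fy=2,interpolation=2)
o[430:600,250:550]=cv2.resize(t[145:230,340:490],None,fx=2,fy=2,interpolation=2)
cv2.imwrite('pics/c12.png',o)
E
```

```text
t: 40.8
eef_pos: [0.542, -0.2063, 0.3297]
tcp_rot: [-1.168, 1.2, -1.237]
contact_force: [-0.2, 0.1, -0.3]
finger_gap: -0.0002
turn [-0.42 -0.04 -0.08] shift [-0.04  3.03 -0.06] F [-0.2  0.1 -0.3] gap -0.2 t 40.8
[-0.56  0.4   1.16  1.74 -0.41  1.23 -0.89]
```

View pics/c12.png

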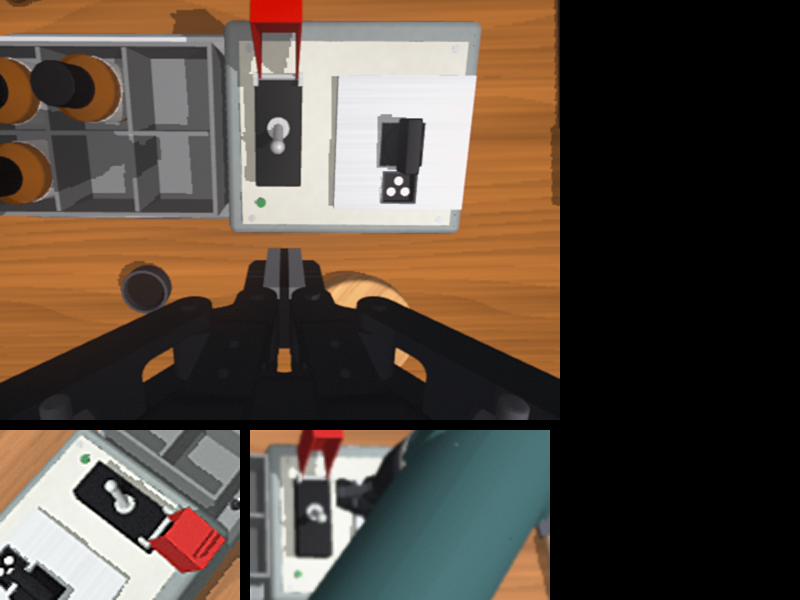

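Guard up and staying. The toggle leans to the front, with its tip at about (277,146), and three pips are in the window. Descend in front of the toggle.

```bash
python3 -c "
from h import *
print(onz('wrist',(277,147),.157))"
python3 -m inch '[[-0.4,0,-0.08,-0.04,0.4,-0.06,0],[0,0,0,0,0.7,0,0],[0,0,0,0,0.7,0,0],[0,0,0,0,0.4,0,0],[0,0,0,0,0,0,0]]';python3 go.py .545 -.203 .148 -181
```

```text
[ 0.58002986 -0.20137277  0.157     ]
t: 41.58
eef_pos: [0.5425, -0.2045, 0.1918]
tcp_rot: [-1.207, 1.222, -1.225]
contact_force: [0.3, -0.5, 1.2]
finger_gap: -0.0002
turn [ 0.03 -0.    0.06] shift [-0.03  0.73  0.04] F [ 0.3 -0.5  1.2] gap -0.2 t 41.58
```

```bash
python3 -m inch '[[0,0,0,-0.05,0.4,0.03,0],[0,0,0,0,0.32,0,0],[0,0,0,0,0,0,0]]';python3 go.py .597 -.202 .148 -181;python3 -m inch '[[0,0,0,0,0,0.2,0],[0,0,0,0,0,0.2,0],[0,0,0,0,0,0.2,0],[0,0,0,0,0,0.15,0]]';python3 go.py .597 -.202 .148 -181
```

```text
t: 41.95
eef_pos: [0.5467, -0.2031, 0.1495]
tcp_rot: [-1.207, 1.218, -1.228]
contact_force: [0.2, 0.2, 0.3]
finger_gap: -0.0002
turn [-0.01  0.    0.09] shift [-0.03  0.02  0.84] F [0.2 0.2 0.3] gap -0.2 t 41.95
t: 42.45
eef_pos: [0.5954, -0.2048, 0.1523]
tcp_rot: [-1.205, 1.216, -1.229]
contact_force: [-9.9, 0.5, 1.1]
finger_gap: 0.0002
turn [-0.03  0.01  0.1 ] shift [-0.05  0.07  0.03] F [-9.9  0.5  1.1] gap 0.2 t 42.45
```

```bash
python3 -m inch '[[0,0,0,0,0.04,0.1,0],[0,0,0,0,0.03,0.1,0]]';python3 go.py .597 -.202 .148 -181; python3 -m inch '[[0,0,0,0,0,-0.4,0],[0,0,0,0,-0.3,-0.5,0],[0,0,0,0,-0.7,0,0],[0,0,0,0,-0.8,0,20],[0,0,0,0,-0.8,0,60],[0,0,0,0,0,0,65]]';python3 go.py .695 -.202 .26 -181;python3 - <<'E'
from h import *
c=cam('wrist');im=vision.snapshot('wrist')[:,:,::-1];cv2.imwrite('pics/w13.png',im)
for n,x in(('pivot',.595),('off',.58),('on',.61)):print(n,proj('wrist',(x,-.202,.157 if n!='pivot' else .126),c).round())
a,b=proj('wrist',(.565,-.235,.15),c),proj('wrist',(.635,-.17,.15),c)
x0,x1=sorted((int(a[0]),int(b[0])));y0,y1=sorted((int(a[1]),int(b[1])))
g=cv2.cvtColor(im,cv2.COLOR_BGR2GRAY);cx=int(proj('wrist',(.595,-.202,.15),c)[0])
m=np.zeros(g.shape,bool);m[y0:y1,cx-14:cx+14]=g[y0:y1,cx-14:cx+14]>90
for p,s in blobs(m,20,5000):print(p.round(),s)
print(x0,x1,y0,y1)
E
```

```text
t: 42.7
eef_pos: [0.5957, -0.2061, 0.1488]
tcp_rot: [-1.217, 1.241, -1.212]
contact_force: [-22.5, 3.1, 18.8]
finger_gap: -0.0001
turn [ 0.27 -0.02  0.  ] shift [-0.07  0.01  0.02] F [-22.5   3.1  18.8] gap -0.1 t 42.7
t: 43.45
eef_pos: [0.5467, -0.2059, 0.3114]
tcp_rot: [-1.216, 1.24, -1.216]
contact_force: [-0.8, 0.9, -0.6]
finger_gap: 0.0543
turn [ 0.25 -0.04  0.02] shift [-0.12  0.8   2.49] F [-0.8  0.9 -0.6] gap 54.3 t 43.45
pivot [277. 122.]
off [277. 144.]
on [276. 105.]
[276. 117.] [264  97  25  38 644]
233 317 71 160
```

The toggle's bright blob now spans rows 97–135 (on: 105, off: 144), and the last push met a hard stop. Now the guard comes back down.

```bash
python3 -m inch '[[0.25,0,0,-0.1,0,0.5,65],[0,0,0,0,0,0.7,65],[0,0,0,0,0,0.7,65],[0,0,0,0,0.2,0.45,65],[0,0,0,0,0.4,0.1,65],[0,0,0,0,0,0,65],[0,0,0,0,0,0,65]]';python3 go.py .695 -.202 .152 -181
```

```text
t: 44.38
eef_pos: [0.6938, -0.1993, 0.26]
tcp_rot: [-1.204, 1.239, -1.214]
contact_force: [0.5, -0.5, -0.3]
finger_gap: 0.0649
turn [ 0.16 -0.06 -0.07] shift [0.06 1.8  0.05] F [ 0.5 -0.5 -0.3] gap 64.9 t 44.38
```

```bash
python3 -m inch '[[0.16,-0.06,-0.07,0.06,0.4,0.04,65],[0,0,0,0,0.6,0,65],[0,0,0,0,0.5,0,65],[0,0,0,0,0.25,0,65],[0,0,0,0,0,0,65]]';python3 go.py .695 -.202 .152 -181
```

```text
t: 45.0
eef_pos: [0.695, -0.204, 0.1587]
tcp_rot: [-1.194, 1.218, -1.227]
contact_force: [0.2, 0.3, -0.1]
finger_gap: 0.0652
turn [-0.09 -0.02 -0.  ] shift [-0.03  0.11 -0.  ] F [ 0.2  0.3 -0.1] gap 65.2 t 45.0
```

```bash
python3 -m inch '[[-0.05,0,0,-0.03,0.1,0,65],[0,0,0,0,0,0,28],[0,0,0,0,0,0,28],[0,0,0,0,0,0,28],[0,0,0,0,0,0,28],[0,0,0,0,0,0,28]]';python3 go.py .695 -.202 .152 -181
```

```text
t: 45.75
eef_pos: [0.6965, -0.2032, 0.1562]
tcp_rot: [-1.194, 1.217, -1.229]
contact_force: [-0.6, -0.0, -0.0]
finger_gap: 0.0351
turn [-0.1  -0.03  0.01] shift [-0.02  0.07 -0.03] F [-0.6 -0.  -0. ] gap 35.1 t 45.75
```

```bash
python3 -m inch '[[0,0,0,0,-0.16,-0.16,28],[0,0,0,0,-0.13,-0.19,28],[0,0,0,0,-0.09,-0.21,28],[0,0,0,0,-0.055,-0.22,28],[0,0,0,0,-0.015,-0.225,28]]';python3 go.py .638 -.203 .1826 -181
```

```text
t: 46.38
eef_pos: [0.639, -0.2018, 0.1815]
tcp_rot: [-1.187, 1.206, -1.239]
contact_force: [8.4, -3.5, -10.1]
finger_gap: 0.0354
turn [-0.25 -0.04  0.06] shift [ 0.02 -0.02 -0.02] F [  8.4  -3.5 -10.1] gap 35.4 t 46.38
```

```bash
python3 -m inch '[[-0.1,0,0,0,0.03,-0.225,28],[-0.1,0,0,0,0.06,-0.22,28],[0,0,0,0,0.1,-0.2,28],[0,0,0,0,0.13,-0.18,28]]';python3 go.py .570 -.203 .1426 -181
```

```text
t: 46.88
eef_pos: [0.6014, -0.201, 0.1718]
tcp_rot: [-1.175, 1.192, -1.248]
contact_force: [1.5, 0.1, 14.6]
finger_gap: 0.0355
turn [-0.45 -0.04  0.07] shift [ 0.04  0.47 -0.54] F [ 1.5  0.1 14.6] gap 35.5 t 46.88
```

```bash
python3 -m inch '[[-0.2,0,0,0,0.14,-0.18,28],[-0.2,0,0,0,0.17,-0.15,28],[-0.1,0,0,0,0.19,-0.11,28],[0,0,0,0,0.08,-0.05,28]]';python3 go.py .570 -.203 .1426 -181
```

```text
t: 47.38
eef_pos: [0.5793, -0.2002, 0.1515]
tcp_rot: [-1.183, 1.211, -1.233]
contact_force: [3.0, 3.2, 8.4]
finger_gap: 0.0354
turn [-0.23 -0.05 -0.02] shift [ 0.05  0.15 -0.16] F [3.  3.2 8.4] gap 35.4 t 47.38
```

```bash
python3 -m inch '[[-0.1,0,0,0,0.17,-0.12,28],[-0.1,0,0,0,0.1,-0.05,28],[0,0,0,0,0,0,28]]';python3 go.py .570 -.203 .1426 -181;python3 -m inch '[[0,0,0,0,0,0,45],[0,0,0,0,0,0,60],[0,0,0,0,0,0,65],[0,0,0,0,0,0,65],[0,0,0,0,-0.4,0,65],[0,0,0,0,-0.8,0,65],[0,0,0,0,-0.8,0,65],[0,0,0,0,-0.8,0,65],[0,0,0,0,0,-0.7,65],[0,0,0,0,0,-0.7,65],[0,0,0,0,0,-0.5,65],[0,0,0,0,0,0,65],[0,0,0,0,0,0,65]]'; python3 - <<'E'
from h import *
w=vision.snapshot('wrist')[:,:,::-1];t=vision.snapshot('top')[:,:,::-1];s=vision.snapshot('scene')[:,:,::-1]
o=np.zeros((600,800,3),np.uint8)
o[:300,:400]=cv2.resize(w,(400,300))
o[:300,400:]=cv2.resize(t,(400,300))
o[300:,:400]=cv2.resize(s,(400,300))
o[300:,400:]=cv2.resize(s[180:405,75:375],(400,300),interpolation=2)
cv2.imwrite('pics/c14.png',o);cv2.imwrite('pics/w14.png',w);cv2.imwrite('pics/t14.png',t)
E
```

```text
t: 47.75
eef_pos: [0.5728, -0.2, 0.1424]
tcp_rot: [-1.185, 1.215, -1.229]
contact_force: [7.8, -3.0, -16.9]
finger_gap: 0.0351
turn [-0.18 -0.04 -0.05] shift [ 0.05 -0.   -0.05] F [  7.8  -3.  -16.9] gap 35.1 t 47.75
t: 49.38
eef_pos: [0.4519, -0.199, 0.3148]
tcp_rot: [-1.186, 1.218, -1.223]
contact_force: [0.5, -1.0, 0.1]
finger_gap: 0.065
```

View pics/c14.png

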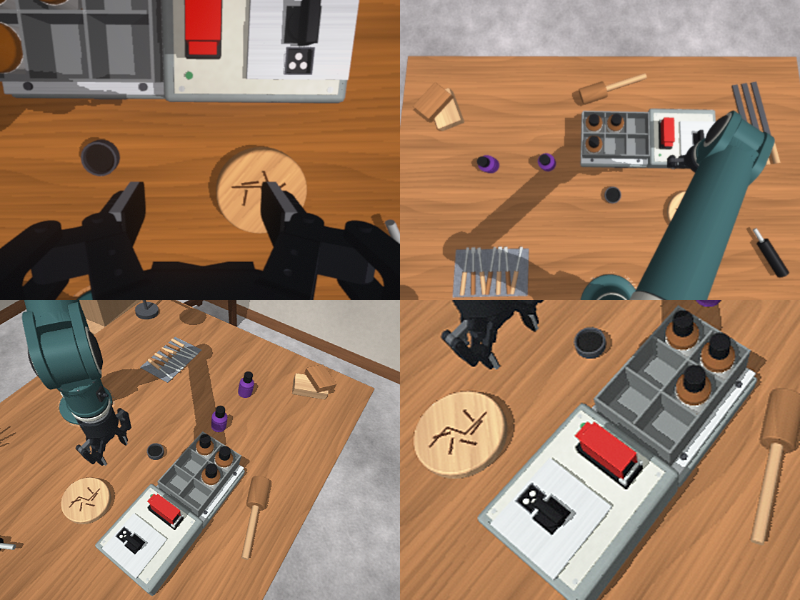

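All three bottles stand in the crate, the guard looks shut and three pips show. One numeric comparison of the guard and bystanders against the start, then hand in.

```bash
python3 - <<'E'
from h import *
from station import job
a=cv2.imread('pics/scene0.png');b=vision.snapshot('scene')[:,:,::-1]
r=lambda i:(i[:,:,2]>120)&(i[:,:,1]<60)&(i[:,:,0]<60)
A,B=r(a),r(b);print("guard IoU",(A&B).sum()/(A|B).sum(),A.sum(),B.sum())
for n,(x0,y0,x1,y1) in dict(slab=(84,246,158,312),ink=(204,198,232,224),mallet=(338,244,382,362)).items():
    print(n,np.median(np.abs(a[y0:y1,x0:x1].astype(int)-b[y0:y1,x0:x1])),np.mean(np.abs(a[y0:y1,x0:x1].astype(int)-b[y0:y1,x0:x1])>40))
ok=(A&B).sum()/(A|B).sum()>.9
if ok: print(job.sign_off())
E
```

```text
guard IoU 0.9455337690631809 910 876
slab 8.0 0.0
ink 4.0 0.0
mallet 7.0 0.0
the job is handed in; nothing more can be done
None
```

The job is handed in at about 49.5 s of simulated time. The three amber bottles present stand upright in cells 5, 4 and 2, and I left the purple look-alikes alone. I then turned the timer wheel 90° clockwise to the three-pip sector, swung the guard back until it stayed up, pushed the toggle to its back stop, and carried the guard down shut.

- **Bottles and wheel:** the last pictures show all three bottles upright in the crate and three pips in the window.
- **Guard:** its outline in the scene picture overlaps the starting shut outline by 0.95 (intersection over union). I take that as shut; I didn't measure the angle itself.
- **Toggle:** it read as on in the last view before the guard closed. It is hidden now, so I couldn't re-check it afterwards.
- **Bystanders:** the blank, ink pot and mallet show no change from the start picture.
- **Disagreements and slips:** the crate's position differed between cameras by about 3–10 mm, and I used the wrist camera's. The first bottle was pressed lightly on the cell floor and slid about 6 mm before I re-centred it. The highest force I read was about 29 N, when pushing the toggle against its stop.

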